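# Lever open the air-box cover and prime the engine

### The job

Prime the small engine on the bench: push the flat blade of the scraper into the notch under the front edge of its closed air-box cover, lever the cover up with the blade (not with the fingers) and swing it right over until it stands open by itself, upright or beyond. With the cover open, press the primer plunger inside all the way down to its stop, hold it there for about half a second, and let it spring back up. Finish with the scraper lying flat on the rubber mat, the cover still open, and everything else left where it was.

Things in the scene. Friction and masses are not known exactly. Their poses are not given: they have to be found in the camera images.
- engine: Engine fixed to the bench: aluminium block with a grey air box on top, 150 (x) by 130 (y) by 110 mm high to the rim under the cover. Origin: centre of the underside. Its -y is the front with the notch (robot's right, +-0.35 rad); the hinge is along the top of its +y side. Below 60 mm a silencer reaches 50 mm out at +x and fins 20 mm out at +y. A filter panel lies in its -x half.
- notch (a point): Middle of the mouth of the pry notch, under the middle of the cover's front edge: an opening 36 mm wide, 10 mm high (100 to 110 mm above the bench) through the 4 mm front wall, closed above by the cover. Axes as the engine's: +y leads straight in; 35 mm is clear behind the wall. A ledge 48 mm wide stands out 8 mm in front of it, level with its sill, to lever on.
- cover: The cover: black ribbed plastic plate 150 by 130 by 8 mm, flush with the box's sides, 0.11 kg. Origin: on the hinge, at the middle of the rear edge, on the plate's underside. The plate runs from there along its own -y.
- cover_angle (a joint): Angle of the cover in rad: 0 closed (start), about 1.57 upright, 1.85 fully open stop. Its hinge is stiff (about 0.4 N m, some 4 N upwards at the front edge), so it stays wherever it is left.
- cover_hinge (a point): Middle of the cover's hinge line, 110 mm above the bench at the rear edge of the box; the line runs along the engine's x.
- cover_edge (a point): Middle of the cover's front edge, on its underside, 130 mm from the hinge.
- primer (a joint): How far the primer plunger is pressed, in m: 0 up, 0.010 at its stop. The spring pushes back with about 3 N at the top and 6 N at the stop.
- primer_top (a point): Centre of the top of the primer plunger's head, a steel disc 30 mm across and 6 mm thick on a stem, inside the air box, 7 mm below the rim when up; it moves straight down. It is 77 mm in front of the hinge and 35 mm to the engine's +x.
- scraper: Scraper, 180 mm long, about 0.18 kg: box-shaped wooden handle 95 long, 26 wide, 24 mm high; straight flat steel blade 85 long, 22 wide, 3 mm thick, level at half the handle's height. Starts flat on the mat, blade roughly to the robot's left (+y). Origin: underside of the handle, 35 mm behind its front end, near the balance point; +x along the blade, z up.
- scraper_grip (a point): Centre of the handle's thickness above the scraper's origin: a good place to grip, 12 mm above the underside.
- scraper_tip (a point): Middle of the blade's end edge, at half its thickness, 120 mm ahead of scraper_grip along the scraper's +x.
- mat: Rubber mat fixed on the bench to the right, 320 mm (x) by 250 mm (y), 3 mm thick. Origin: centre of its underside.
- screwdriver: Bystander: screwdriver lying on the mat beside the scraper, 175 mm long, wooden handle 90 by 30 by 26 mm, thin round shank 7 mm across. Origin: underside of the handle; +x along the shank. Either tool can be the nearer one.
- jar: Bystander: standing glass jar, 72 mm across, 100 mm high. Origin: centre of the underside.
- carton: Bystander: open cardboard parts box, 150 by 100 by 70 mm high. Origin: centre of the underside.
Mind the look-alikes: they are no part of the job. Leave any red or turquoise look-alike of the scraper alone.

How it is judged:
On the way, in this order (a step that is already met when the one before it is completed fails the run):
1. the cover is levered up (more than 0.1 rad) with the scraper pushing on it and no finger on it (value of joint cover_angle above 0.1 rad and contact force between scraper and cover above 0.3 N and contact force between each of the arm, the fingers and cover below 0.3 N), for 0.05 s.
2. the cover stands open, upright or beyond (more than 1.45 rad) (value of joint cover_angle above 1.45 rad), for 0.2 s.
3. with the cover open the primer is pressed to its stop (at least 8.5 of 10 mm) (value of joint primer above 0.0085 m and value of joint cover_angle above 1.45 rad), for 0.2 s.
At the end, for the whole second after the job is handed in: The cover stands open by itself at more than 1.45 rad, the primer is back up (within 2 mm), and the scraper lies flat and still on the mat (its origin within the mat's outline, grip point less than 22 mm and tip less than 25 mm above the bench) (value of joint cover_angle above 1.45 rad and value of joint primer below 0.002 m and x of scraper in the frame of mat between -0.16 and 0.16 m and y of scraper in the frame of mat between -0.125 and 0.125 m and z of scraper_grip in the frame of mat below 0.022 m and z of scraper_tip in the frame of mat below 0.025 m and linear speed of scraper below 0.02 m/s); the robot touches nothing.
It fails at once if the closed cover is raised by the fingers or the arm instead of the blade (touched with over 1 N while between 0.02 and 0.10 rad open) (value of joint cover_angle between 0.02 and 0.1 rad and contact force between any of the fingers, the arm and cover above 1 N).
It fails at once if the screwdriver is shoved about (moved more than 30 mm) (distance of screwdriver from where it was at the start of the episode above 0.03 m).
It fails at once if the jar is shoved about (moved more than 30 mm) (distance of jar from where it was at the start of the episode above 0.03 m).
It fails at once if the carton is shoved about (moved more than 30 mm) (distance of carton from where it was at the start of the episode above 0.03 m).
It also fails if it takes over 61 s, if anything falls off the work surface, if the arm or the gripper's body presses on something with over 40 N, if the wrist force passes 120 N, or if a joint passes its speed limit or range.

### The arm

A 7-joint arm with a two-finger parallel gripper is mounted at the origin on the work surface. World frame = base frame: x ahead of the robot, y to its left, z up, the work surface at z = 0. Lengths are in m, angles in rad, forces in N, time in s.
With the tool pointing down it reaches from about 0.4 to 0.9 m from the base axis. Payload 5.5 kg.
Tool frame: the origin (TCP) lies at the very end of the fingers, on their centre line; the grasp point (between the pads) lies robot.hold_point_z behind it (robot.hold_point_z is the distance from the TCP to the grasp point, in m); z points along the fingers, y is the line along which they close (so a half turn about z gives the same grasp; the last joint's range is limited). The gripper opens to 85 mm and grips with 20 to 120 N. Pads are 22 mm wide; open, the fingers measure 114 mm over their backs; the gripper's body (76 mm by 85 mm) begins 54 mm behind the grasp point. The pads swing forward as they close: fully open they stand 13 mm farther back than shut.
Start: joints at [-1.048, 0.501, -0.427, 1.55, 0.221, 1.138, -0.21], TCP at [0.167, 0.628, 0.231] pointing down, gripper open.
Joint ranges: [-2.88, 2.88], [-0.31, 2.03], [-1.54, 1.56], [0.2, 2.42], [-1.41, 4.55], [0.19, 2.02], [-2.57, 2.57]. Speed limits (rad/s): [2.57, 2.57, 3.14, 3.14, 3.14, 3.14, 3.14].

### API

Orientations are given as a unit quaternion [x, y, z, w].
In Python, from workcell import robot, eoat, telemetry, camera gives the robot as it stands. Calls block until the motion is done:
- robot.reach(position, orientation): joint-space move of the TCP to a pose.
- robot.line_to(position, speed=0.15, frame=None): straight line of the TCP; frame=None keeps the orientation; speed is the mean speed in m/s.
- robot.move_joints(angles): joint-space move.
- eoat.gripper_to(opening, f_grip=None): finger opening in m; f_grip is the grip in N (None keeps the last); returns when the fingers have stopped.
- robot.sleep(seconds).
- robot.solve_ik(position, orientation): joint angles nearest the present ones, or None.
- telemetry.sense(): the state.
- camera(name): name is "scene" or "top" or "wrist"; returns a dict with "image" (480x640x3 uint8, blue, green, red), "K" (3x3 intrinsics, pixels), "origin" and "orientation" of the camera in the world; the wrist camera has in their place "tool_from_camera" (4x4, takes a point from camera to tool coordinates, whose origin is the TCP and whose axes are the flange's). Camera axes: x right, y down, z forward; pixel columns grow to the right and rows downward; lengths in m; the calibration is good to about 2 mm. A picture is of the moment at which its call begins: read the wrist's pose just before it. There is no depth.
A pose or a line that the arm cannot do raises robot.Unreachable and nothing moves.
- robot.sign_off(): hands the job in; it is judged then, once.
The state is a dict: "t": time; "joint_pos": joint angles; "qvel": joint speeds; "effort": joint torques, N m; "tcp_pos": TCP position; "eef_rot": TCP orientation; "ft_force": force on the tool from outside, world axes, zero at the start; "torque": the same for the moment, N m; "width": finger opening in m; "finger_force": force on a finger pad.
Only numpy, scipy, OpenCV 4.12 (cv2) and the standard library are available. Lean on these libraries where they do the work, as an engineer would, in place of code of your own. Each camera call takes 0.05 s, during which the arm holds its last target. There are 200 camera calls.

## Working session

There is one attempt and no reset: what is moved stays moved. The work goes in short steps, each a Python script; the robot and the scene stay as the last script left them, time stands still between calls to the robot, and variables do not carry over. Pictures are saved under pics/ and viewed, at most 10 in all, crops included, and the job is handed in when it is done.

```bash
ls; mkdir -p pics; python3 - <<'E'
from workcell import robot, eoat, telemetry, camera
import cv2, numpy as np, pickle
d={}
for n in ("top","scene"):
    c=camera(n); cv2.imwrite(f"pics/{n}0.png",c["image"]); d[n]=c; print(n,c["K"],c["origin"],c["orientation"])
pickle.dump(d,open("c0.pkl","wb"))
print(robot.hold_point_z); s=telemetry.sense(); print(s)
w=camera("wrist"); print(w["tool_from_camera"],w["K"])
E
```

```text
pics
top [[533.16774717   0.         315.94259434]
 [  0.         533.16774717 242.86647377]
 [  0.           0.           1.        ]] [ 0.20538672 -0.03509761  1.5528978 ] [ 0.70514361 -0.70468781  0.05831592 -0.05279053]
scene [[575.93285993   0.         319.03833956]
 [  0.         575.93285993 240.28707418]
 [  0.           0.           1.        ]] [1.27564828 0.89691746 0.99073304] [ 0.32104254  0.83304899 -0.4237837  -0.15286741]
0.0187
{'t': 0.1, 'joint_pos': array([-1.04779704,  0.50173999, -0.42680011,  1.5513533 ,  0.22078338,
        1.13830704, -0.21029897]), 'qvel': array([ 2.29299608e-04, -2.68002853e-03, -9.25710995e-05, -2.47847887e-03,
       -5.95132636e-04,  4.35741787e-04, -1.22603101e-03]), 'effort': array([-1.12635884e-02, -5.70807731e+01, -5.83813369e+00, -2.81749356e+01,
        1.06464027e-02,  5.54029655e-03, -3.72985781e-06]), 'tcp_pos': array([0.16685189, 0.62756675, 0.23036799]), 'eef_rot': array([ 1.29516013e-01,  9.91576940e-01, -8.67202622e-04, -1.46778041e-04]), 'ft_force': array([0.24849677, 0.18027394, 1.03542911]), 'torque': array([-0.01817199,  0.03576712,  0.02374089]), 'finger_force': 0.0, 'width': 0.08541358987544485}
[[ 4.30027833e-04 -9.61298636e-01 -2.75508161e-01  7.09968872e-02]
 [ 9.99999803e-01  5.39632874e-04 -3.22025297e-04 -3.85151560e-04]
 [ 4.58235740e-04 -2.75507968e-01  9.61298679e-01 -1.42940644e-01]
 [ 0.00000000e+00  0.00000000e+00  0.00000000e+00  1.00000000e+00]] [[403.54264762   0.         319.34561023]
 [  0.         403.54264762 241.45999789]
 [  0.           0.           1.        ]]
```

View pics/top0.png

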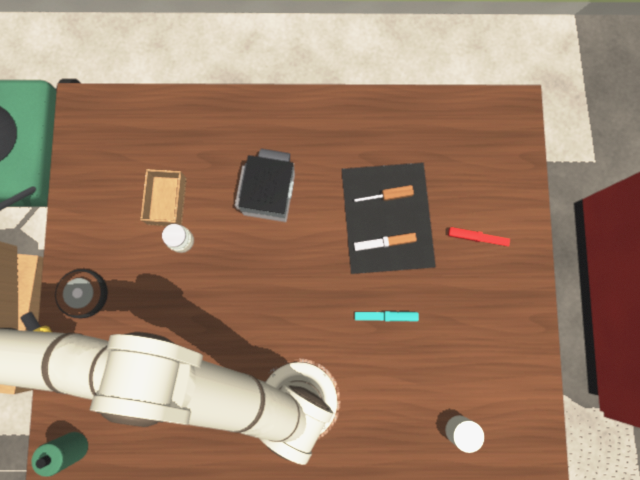

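View pics/scene0.png

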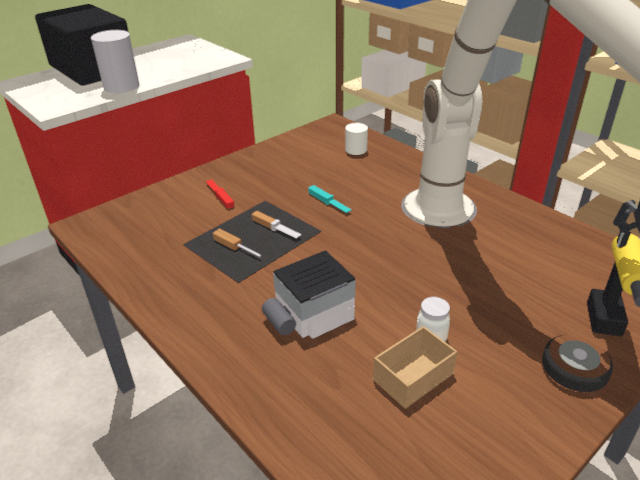

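```bash
cat > h.py <<'E'
from workcell import robot, eoat, telemetry, camera
import cv2, numpy as np, pickle
from scipy.spatial.transform import Rotation as R
def ray(c,px):
    v=np.linalg.inv(c["K"])@[px[0],px[1],1.]
    return np.array(c["origin"]),R.from_quat(c["orientation"]).as_matrix()@v
def plane(c,px,z):
    o,v=ray(c,px); return o+v*(z-o[2])/v[2]
def wrist():
    s=telemetry.sense(); c=camera("wrist"); T=c["tool_from_camera"]; Q=R.from_quat(s["eef_rot"])
    return dict(image=c["image"],K=c["K"],origin=s["tcp_pos"]+Q.apply(T[:3,3]),orientation=(Q*R.from_matrix(T[:3,:3])).as_quat())
def down(yaw):   # tool z down, tool x at world yaw
    x=np.array([np.cos(yaw),np.sin(yaw),0]); z=np.array([0,0,-1.])
    return R.from_matrix(np.c_[x,np.cross(z,x),z]).as_quat()
E
python3 - <<'E'
from h import *
d=pickle.load(open("c0.pkl","rb")); t=d["top"]
for n,p,z in [("eng",(267,187),.118),("tip",(355,245),.015),("hend",(416,238),.02),("sdtip",(355,199),.015),("sdend",(413,191),.02),("jar",(177,232),.1),("carton",(163,197),.07),("mat",(388,217),.003)]: print(n,plane(t,p,z).round(3))
e=plane(t,(267,187),.118); s=(plane(t,(385,241),.02))
j=telemetry.sense()["joint_pos"]
for k in (-np.pi/2,np.pi/2):
  for n,p in (("s",s),("e",e)):
    for dy in (0,-.12):
      q=robot.solve_ik([p[0],p[1]+dy,.25],down(k)); print(k,n,dy,None if q is None else np.round(q,2))
yaw=-np.pi/2
robot.reach([e[0],e[1]+.0,.33],down(yaw)); c=wrist(); cv2.imwrite("pics/w_e.png",c["image"])
robot.reach([s[0],s[1]+.0,.30],down(yaw)); c2=wrist(); cv2.imwrite("pics/w_s.png",c2["image"])
pickle.dump((c,c2),open("c1.pkl","wb")); print(telemetry.sense()["t"])
E
```

```text
eng [0.589 0.089 0.118]
tip [ 0.443 -0.161  0.015]
hend [ 0.463 -0.339  0.02 ]
sdtip [ 0.581 -0.163  0.015]
sdend [ 0.604 -0.335  0.02 ]
jar [0.466 0.337 0.1  ]
carton [0.572 0.389 0.07 ]
mat [ 0.529 -0.261  0.003]
-1.5707963267948966 s 0 [-0.57  0.54  1.37  1.9  -0.58  1.19 -2.13]
-1.5707963267948966 s -0.12 [-0.25  0.72  1.36  1.74 -0.74  1.3  -1.87]
-1.5707963267948966 e 0 [ 0.67  0.71 -1.3   1.66  0.71  1.33  2.39]
-1.5707963267948966 e -0.12 [-0.87  0.74  1.36  1.73 -0.75  1.31 -2.5 ]
1.5707963267948966 s 0 [-0.12  0.25  0.67  1.89 -0.18  1.06  0.62]
1.5707963267948966 s -0.12 [-0.02  0.44  0.87  1.73 -0.37  1.14  0.96]
1.5707963267948966 e 0 [-0.26  0.35  0.08  1.69 -0.03  1.1  -0.17]
1.5707963267948966 e -0.12 [-0.14  0.35  0.18  1.7  -0.07  1.1   0.07]
6.6083
```

View pics/w_e.png

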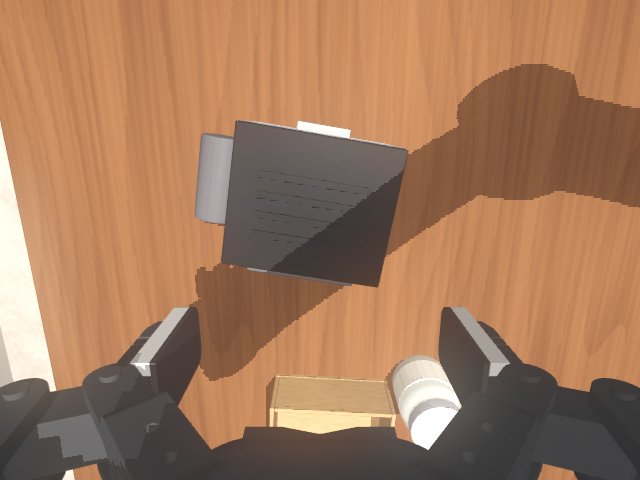

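View pics/w_s.png

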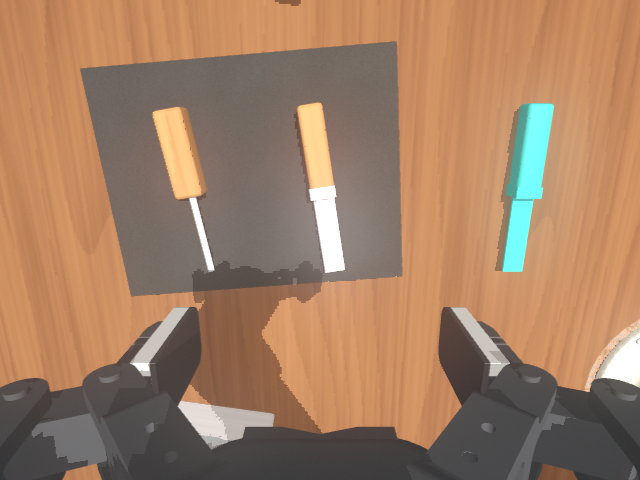

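The engine view shows the cover's corners at (236,121), (408,150), (379,287) and (222,263). The ledge is at the top, around (323,129). In the mat view, the scraper's handle rear is at (298..321,104) and its tip corners are at (325,272) and (344,270). The screwdriver lies to its left.

```bash
cat >> h.py <<'E'
def geom():
    c,c2=pickle.load(open("c1.pkl","rb"))
    P=np.array([plane(c,p,.118)[:2] for p in ((236,121),(408,150),(379,287),(222,263))])
    # engine frame: front(+x),front(-x),rear(-x),rear(+x)
    M=np.array([(.075,-.065),(-.075,-.065),(-.075,.065),(.075,.065)])
    A=M-M.mean(0); B=P-P.mean(0); H=A.T@B; yaw=np.arctan2(H[0,1]-H[1,0],H[0,0]+H[1,1])
    rot=np.array([[np.cos(yaw),-np.sin(yaw)],[np.sin(yaw),np.cos(yaw)]])
    res=P-P.mean(0)-A@rot.T
    tip=(plane(c2,(325,272),.0165)+plane(c2,(344,270),.0165))[:2]/2
    rear=(plane(c2,(298,105),.027)+plane(c2,(321,103),.027))[:2]/2
    return P.mean(0),yaw,rot,res,tip,rear
E
python3 - <<'E'
from h import *
o,yaw,rot,res,tip,rear=geom(); print(o,yaw,res.round(4),tip,rear,np.linalg.norm(tip-rear))
c,c2=pickle.load(open("c1.pkl","rb"))
for p in ((297,122),(350,130)): print("ledge in engine",rot.T@(plane(c,p,.10)[:2]-o))
for p in ((82,69),(396,42),(402,276),(131,296)): print("mat",plane(c2,p,.003).round(3))
for p in ((195,198),(212,271),(204,196),(186,108)): print("sd",plane(c2,p,.02).round(3))
E
```

```text
[0.5948532  0.09136842] -0.15797840590681284 [[-0.0005  0.0009]
 [ 0.0012  0.0009]
 [ 0.0003 -0.0008]
 [-0.001  -0.001 ]] [ 0.43590928 -0.16168951] [ 0.46273239 -0.33880601] 0.17913607324955358
ledge in engine [ 0.02445346 -0.07155227]
ledge in engine [-0.02314451 -0.07229388]
mat [ 0.693 -0.373  0.003]
mat [ 0.377 -0.398  0.003]
mat [ 0.357 -0.151  0.003]
mat [ 0.675 -0.125  0.003]
sd [ 0.584 -0.245  0.02 ]
sd [ 0.572 -0.163  0.02 ]
sd [ 0.575 -0.247  0.02 ]
sd [ 0.586 -0.335  0.02 ]
```

```bash
python3 - <<'E'
from h import *
o,yaw,rot,res,tip,rear=geom()
u=(tip-rear)/np.linalg.norm(tip-rear); g=tip-.12*u; q=down(np.arctan2(u[1],u[0])); print(g,u)
eoat.gripper_to(.06,60)
robot.reach([*g,.10],q); robot.line_to([*g,.006],.08)
print(telemetry.sense()["ft_force"])
eoat.gripper_to(.01,110); s=telemetry.sense(); print(s["width"],s["finger_force"],s["tcp_pos"],s["ft_force"])
robot.line_to([*g,.15],.15)
s=telemetry.sense(); print(s["width"],s["ft_force"],s["torque"])
# pre-insert
qe=down(yaw+np.pi/2)
def world(p): return np.r_[o+rot@np.array(p[:2]),p[2]]
# tip 10 mm above TCP (0.015-0.006 => 9mm)
P=world((0,-.065-.035-.12,.105-.009))
robot.reach(P+[0,0,.03],qe); robot.line_to(P,.1)
s=telemetry.sense(); print(s["t"],s["tcp_pos"],P)
c=wrist(); sc=camera("scene"); pickle.dump((c,sc),open("c2.pkl","wb"))
a=c["image"][0:480,100:540]; b=cv2.resize(sc["image"][200:340,200:380],None,fx=2.4,fy=2.4,interpolation=cv2.INTER_CUBIC)[:336]
im=np.zeros((480,800,3),np.uint8); im[:, :368]=c["image"][:, 136:504]; im[:336,368:800]=b; cv2.imwrite("pics/pre.png",im)
E
```

```text
[ 0.45387759 -0.28033664] [-0.14973595  0.98872602]
[ 0.53624886 -0.75337146  0.73909136]
0.02398171159795943 108.60333323478699 [ 0.45427265 -0.2805492   0.00684121] [-1.90482256  1.17471522  5.00328372]
0.02367093055584129 [ 0.01850726 -0.2508182  -0.99731014] [-0.03665672 -0.0009481  -0.04757936]
13.1167 [ 0.55942862 -0.12650738  0.09519811] [ 0.56024233 -0.125892    0.096     ]
```

View pics/pre.png

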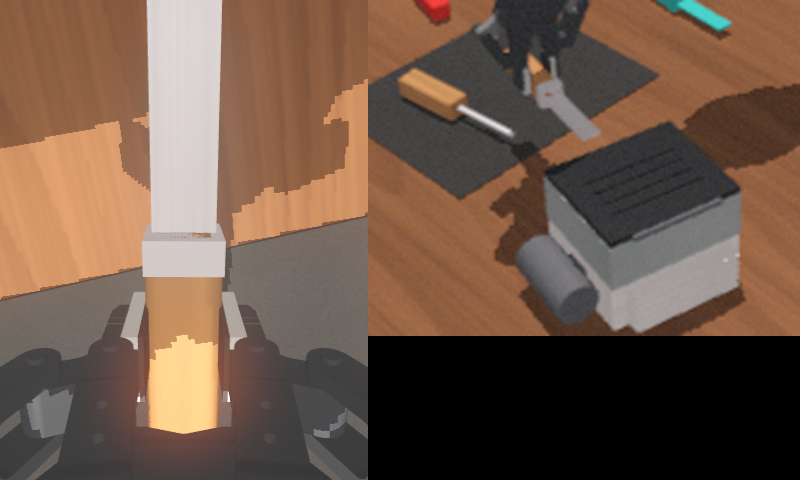

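The wrist view shows the scraper held straight between the pads. The scene crop shows the tip edge at crop (580..600,136), which is scene pixel (292.5,256.7), in front of the engine. I'll check that against the predicted tip position.

```bash
python3 - <<'E'
from h import *
o,yaw,rot,res,tip,rear=geom(); _,sc=pickle.load(open("c2.pkl","rb"))
def proj(p):
    v=np.array(sc["K"])@R.from_quat(sc["orientation"]).inv().apply(np.array(p)-sc["origin"]); return v[:2]/v[2]
W=lambda x,y,z: np.r_[o+rot@[x,y],z]
im=cv2.resize(sc["image"][200:340,200:380],None,fx=4.4,fy=4.2857,interpolation=cv2.INTER_CUBIC)
def mark(p,col):
    a=(proj(p)-[199.5,199.5])*[4.4,4.2857]; cv2.circle(im,tuple(int(round(i)) for i in a),2,col,-1)
s=telemetry.sense(); t=s["tcp_pos"]; x=R.from_quat(s["eef_rot"]).apply([1,0,0]); lat=np.array([x[1],-x[0],0])
print(x, proj(W(0,-.1,.105)))
for z,col in ((.0,(0,0,255)),(.009,(0,255,0)),(.018,(255,0,0))):
  for k in (-.011,.011): mark(t+.12*x+k*lat+[0,0,z],col)
for a in (-.075,.075):
  for b in (-.065,.065): mark(W(a,b,.118),(0,255,255))
cv2.imwrite("pics/pre2.png",im)
E
```

```text
[1.57790912e-01 9.87472526e-01 1.95410063e-04] [293.07265735 255.02562444]
```

View pics/pre2.png

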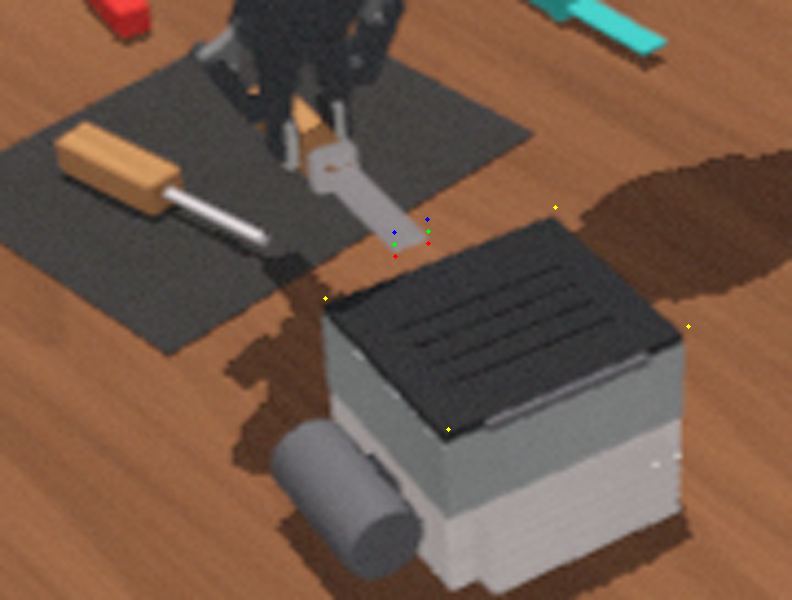

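The projected markers are about 9 px off for both the engine and the blade, so that's camera calibration. Relative to the engine, the tip is at notch height within about 1 mm. Inserting now.

```bash
cat >> h.py <<'E'
o,yaw,rot,res,tip0,rear0=geom()
def W(x,y,z): return np.r_[o+rot@[x,y],z]
def tipto(y,z,sp=.08,x=0): robot.line_to(W(x,y-.12,z-.009),sp)
E
python3 - <<'E'
from h import *
def st(n):
    s=telemetry.sense(); f=s["ft_force"]; p=rot.T@(s["tcp_pos"][:2]-o); print(n,round(s["t"],2),"tip",p.round(4),round(s["tcp_pos"][2]+.009,4),"F",(rot.T@f[:2]).round(2),f[2].round(2),"T",s["torque"].round(2))
    return f
f0=st("pre"); b=(rot.T@f0[:2])[1]
for y in (-.066,-.058,-.048,-.036):
    tipto(y,.1055,.05); f=st(y)
    if (rot.T@f[:2])[1]-b<-6: print("blocked"); break
E
```

```text
pre 13.22 tip [ 0.0003 -0.2202] 0.1053 F [ 0.39 -0.03] -1.6 T [0.02 0.02 0.03]
-0.066 14.05 tip [-0.     -0.1863] 0.1054 F [ 0.04 -0.45] -2.55 T [-0.06  0.01  0.06]
-0.058 14.36 tip [-0.     -0.1774] 0.1056 F [-0.81 -0.26] -2.05 T [-0.   -0.06  0.01]
-0.048 14.71 tip [-0.     -0.1672] 0.1056 F [-0.6  -0.18] -1.55 T [-0.07  0.05  0.  ]
-0.036 15.1 tip [-0.     -0.1553] 0.1056 F [ 0.12 -0.98] -2.47 T [ 0.01 -0.02  0.04]
```

```bash
python3 - <<'E'
from h import *
r=.1
log=[]
for th in (.12,.24,.38,.52,.7,.88,1.06,1.24,1.42,1.6,1.74):
    n=np.array([np.sin(th),-np.cos(th)])*.001
    tipto(.065-r*np.cos(th)+n[0],.110+r*np.sin(th)+n[1],.08)
    s=telemetry.sense(); f=s["ft_force"]; print(th,round(s["t"],2),"F",(rot.T@f[:2]).round(1),f[2].round(1),"Tx",s["torque"].round(2),s["width"].round(4))
sc=camera("scene"); cv2.imwrite("pics/open.png",cv2.resize(sc["image"][170:350,190:410],None,fx=2.5,fy=2.5))
E
```

```text
Traceback (most recent call last):
AttributeError: 'float' object has no attribute 'round'
```

```bash
python3 - <<'E'
from h import *
r=.1
for th in (.24,.38,.52,.7,.88,1.06,1.24,1.42,1.6,1.74):
    n=np.array([np.sin(th),-np.cos(th)])*.001
    tipto(.065-r*np.cos(th)+n[0],.110+r*np.sin(th)+n[1],.08)
    s=telemetry.sense(); f=s["ft_force"]; print(th,round(s["t"],2),"F",(rot.T@f[:2]).round(1),f[2].round(1),"T",s["torque"].round(2),round(s["width"],4))
sc=camera("scene"); cv2.imwrite("pics/open.png",cv2.resize(sc["image"][170:350,190:410],None,fx=2.5,fy=2.5))
E
```

```text
0.24 15.74 F [-0.9 -0.3] -3.1 T [-0.42  0.13  0.03] 0.0236
0.38 16.07 F [-0.3 -0.5] -2.6 T [-0.3   0.02  0.03] 0.024
0.52 16.39 F [-1.1 -0.2] -1.9 T [-0.15  0.11 -0.01] 0.0237
0.7 16.77 F [ 0.1 -0.6] -2.0 T [-0.08  0.02  0.04] 0.0239
0.88 17.14 F [0.3 0.7] -2.5 T [-0.04  0.01  0.04] 0.0237
1.06 17.52 F [-0.1 -0.1] -2.2 T [-0.13  0.01 -0.02] 0.0237
1.24 17.89 F [ 0.5 -0.6] -1.6 T [-0.04 -0.04 -0.04] 0.0234
1.42 18.27 F [ 0.4 -0.8] -1.6 T [0.01 0.07 0.04] 0.0239
1.6 18.64 F [0.1 0.3] -1.7 T [0.   0.02 0.05] 0.0236
1.74 18.97 F [ 0.2 -0.8] -1.3 T [-0.06  0.03 -0.  ] 0.0238
```

View pics/open.png

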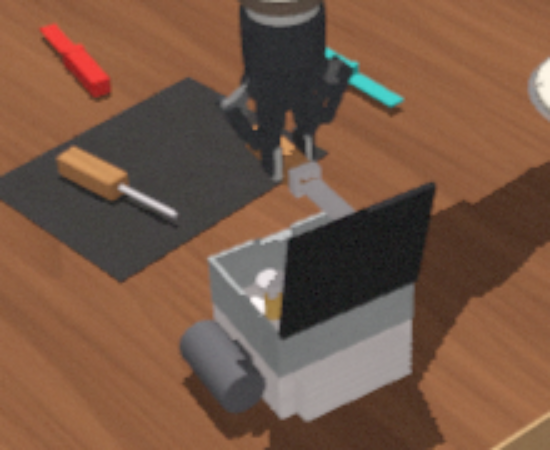

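The cover stands about upright, with its top corners at crop (435,183) and (288,232) and the blade behind it. I'll estimate its angle from those corners.

```bash
python3 - <<'E'
from h import *
sc=pickle.load(open("c2.pkl","rb"))[1]
def proj(p):
    v=np.array(sc["K"])@R.from_quat(sc["orientation"]).inv().apply(np.array(p)-sc["origin"]); return v[:2]/v[2]
off=np.array([-.3,2.2])
for th in (1.2,1.3,1.4,1.5,1.6,1.7,1.8):
    print(th,[ (proj(W(x,.065-.13*np.cos(th)+.008*np.sin(th),.11+.13*np.sin(th)+.008*np.cos(th)))+off).round(1).tolist() for x in (-.075,.075)])
print("meas (364,243.2) (305.2,262.8)")
print(telemetry.sense()["tcp_pos"])
E
```

```text
1.2 [[346.6, 229.3], [289.7, 251.6]]
1.3 [[349.8, 230.8], [292.6, 253.3]]
1.4 [[353.1, 232.8], [295.6, 255.6]]
1.5 [[356.5, 235.3], [298.7, 258.5]]
1.6 [[359.9, 238.4], [301.9, 261.8]]
1.7 [[363.3, 241.9], [305.2, 265.7]]
1.8 [[366.7, 245.9], [308.4, 270.0]]
meas (364,243.2) (305.2,262.8)
[0.5890261  0.05528364 0.19979122]
```

```bash
python3 - <<'E'
from h import *
p=telemetry.sense()["tcp_pos"]; e=rot.T@(p[:2]-o)
robot.line_to(W(e[0],e[1]-.11,p[2]),.15)
u=(tip0-rear0)/np.linalg.norm(tip0-rear0); g=tip0-.12*u; q=down(np.arctan2(u[1],u[0]))
robot.reach([*g,.12],q); robot.line_to([*g,.03],.12); robot.line_to([*g,.007],.04)
s=telemetry.sense(); print(s["t"],s["tcp_pos"],s["ft_force"])
eoat.gripper_to(.06,30); robot.line_to([*g,.15],.15)
eoat.gripper_to(.0)
qp=down(yaw+np.pi); P=W(.035,-.012,.25)
robot.reach(P,qp); robot.line_to([*P[:2],.16],.12)
s=telemetry.sense(); print(s["t"],s["tcp_pos"],P,s["ft_force"],s["joint_pos"].round(2),s["width"])
c=wrist(); t=camera("top"); sc=camera("scene")
im=np.zeros((480,800,3),np.uint8)
im[:,:320]=cv2.resize(t["image"][130:280,230:430],(320,240)).repeat(1,0)[:240].__class__((480,320,3),np.uint8) if 0 else 0
im[:240,:320]=cv2.resize(t["image"][130:280,230:430],(320,240)); im[240:,:320]=cv2.resize(c["image"],(320,240))
im[:,320:]=cv2.resize(sc["image"][170:350,200:380],(480,480)); cv2.imwrite("pics/prim.png",im)
E
```

```text
22.5667 [ 0.45331869 -0.28024659  0.00685033] [-2.07501348  0.51201702  3.72487805]
27.1167 [0.62802009 0.07440593 0.16073569] [0.62752949 0.07401157 0.25      ] [-0.64136324 -0.27451278  0.21933449] [ 0.56  0.78 -1.08  1.65  0.74  1.18  0.7 ] 0.0003774240461516535
```

View pics/prim.png

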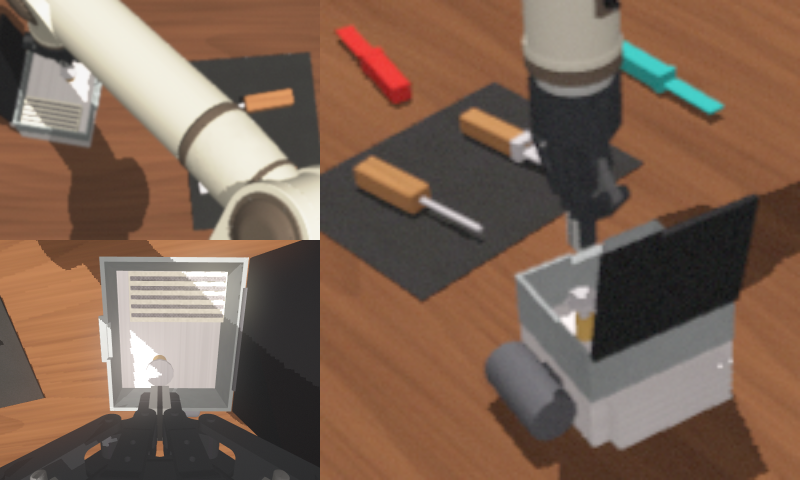

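The scraper lies on the mat, the cover is open, and the fingertips are above the primer head at wrist inset (160,370). Pressing now.

```bash
python3 - <<'E'
from h import *
P=W(.035,-.012,0)
s=telemetry.sense(); f0=s["ft_force"][2]
robot.line_to([*P[:2],.106],.08)
for z in (.102,.099,.096,.094,.093,.092,.091,.090,.089):
    robot.line_to([*P[:2],z],.02); robot.sleep(.1); s=telemetry.sense(); f=s["ft_force"][2]-f0
    print(z,s["tcp_pos"][2].round(4),f.round(2))
    if f>15: break
robot.sleep(.6)
s=telemetry.sense(); print(s["tcp_pos"][2],s["ft_force"][2]-f0)
robot.line_to([*P[:2],.25],.12); robot.sleep(.2)
# retreat clear to the robot's right/back
robot.line_to([*P[:2]+np.array([-.1,0]),.32],.2)
c=wrist(); t=camera("top"); sc=camera("scene")
im=np.zeros((480,800,3),np.uint8)
im[:240,:320]=cv2.resize(t["image"][130:280,230:430],(320,240)); im[240:,:320]=cv2.resize(c["image"],(320,240))
im[:,320:]=cv2.resize(sc["image"][170:350,200:380],(480,480)); cv2.imwrite("pics/end.png",im)
print(telemetry.sense()["t"])
E
```

```text
0.102 0.1027 3.24
0.099 0.0993 4.17
0.096 0.0962 4.46
0.094 0.0943 5.15
0.093 0.0933 6.01
0.092 0.0931 11.29
0.091 0.093 17.36
0.09301511332848796 16.967182050431273
33.925
```

View pics/end.png

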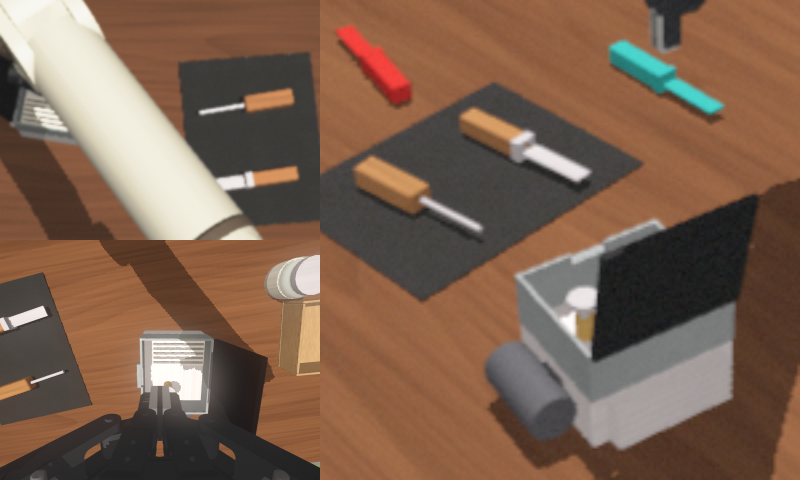

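The primer reached a hard stop at z = 0.093, was held there, and is back up. The cover is open, the scraper lies flat on the mat, and nothing else has moved. Handing in.

```bash
python3 -c "
from h import *
print(robot.sign_off())"
```

```text
the job is handed in; nothing more can be done
None
```

I levered the cover open with the scraper blade to about 1.7 rad, pressed the primer to its stop for over half a second and let it spring back, laid the scraper flat on the mat, and handed the job in at about 34 s; sign-off returned no verdict.

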